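Put the kitchen timer away under the swing tray of the box

TASK

Put the kitchen timer away, upright, in the empty lower compartment of the two-tier wooden box. The two condiments standing beside the box where its tray swings out are in the way: stand both on the glass cutting board first, then swing the tray over until it rests fully open, put the timer in, swing the tray back fully shut, and only then stand those two back on the exact spots they came from. Knock nothing over, and leave the other two condiments where they are.

Things in the scene. Friction and masses are not known exactly. Their poses are not given: they have to be found in the camera images.
- swing_box: fixed wooden two-tier box; lower tier 200 (x) x 150 (y) x 66 mm, tray on top to 102 mm when shut. Origin: centre of underside; x long way (about away from the robot), z up. Tray opens over its -y side. Below, a cross wall at x=-16.5 mm; the -x part holds a remote, fixed; the +x part is empty, 108 x 138 mm, 60 deep. Open, the tray covers y -92 to -242 mm, 50 mm above the worktop.
- tray_swing (a joint): angle q of the tray's brass arms, 0 shut to 2.30 fully open. The tray stays level; all its points shift by 0.092*(cos(0.524+q)-cos 0.524) m along box y and 0.092*(sin(0.524+q)-sin 0.524) m up: over the top (46 mm up) at q=1.05, then down at the -y side, 167 mm over, 18 mm lower than shut. 0.3 kg, moves freely, falls to the nearer stop when let go.
- tray_grip (a point): middle of the tray's handle: round wooden bar 14 mm thick, 80 mm long between its posts, along the box's x, 62 mm above the tray's underside (so z = 130 mm when shut, over the box's centre), free all round; the tray's divider top is 27 mm below it, reaching 35 mm above the tray's underside. Moves with the tray.
- timer_place (a point): centre of the floor of the empty lower compartment (40 mm from the box's centre along its x), 6 mm above the worktop; axes as the box. Covered by the tray while that is shut.
- cutting_board: clear toughened-glass cutting board with green-tinted edge and four small dark feet, fixed, lying flat to the robot's left of the box: 254 (own x) x 278 (own y) mm, top 8 mm above the worktop. Origin: centre of the underside. The side area for the things in the way.
- kitchen_timer: wind-up kitchen timer: white round base 70 mm across, 23 mm high, red dial on it 56 mm across up to 38 mm, and on top a red grip cap 28 mm across from 38 to 51 mm. Stands behind the box's -y side. Origin: centre of the underside. The dial does not turn. 0.11 kg.
- jam_jar: squat glass jar of red jam with whitish lid, 68 mm across at the most (62 to 66 mm over most of its height), 84 mm tall; lid 63 mm across from 74 mm up. Origin: centre of the underside. 0.25 kg. One of the four condiments; any two of the four stand in the way of the tray.
- honey_jar: glass jar of honey with black lid, 63 mm across, 94 mm tall (lid from 83 mm up). Origin: centre of the underside. 0.33 kg. One of the four condiments.
- pepper_shaker: small glass shaker with grey contents and rounded metal top, 44 mm across (34 mm above 74 mm), 90 mm tall. Origin: centre of the underside. 0.1 kg. One of the four condiments.
- spice_jar: slim glass spice jar with red cap, 45 mm across, 106 mm tall (cap from 85 mm up). Origin: centre of the underside. 0.11 kg. One of the four condiments.

How it is judged:
On the way, in this order (a step that is already met when the one before it is completed fails the run):
1. two of the condiments stand on the glass cutting board, released, the tray still shut (value of joint tray_swing below 0.06 rad and ((x of jam_jar in the frame of cutting_board between -0.127 and 0.127 m and y of jam_jar in the frame of cutting_board between -0.139 and 0.139 m and z of jam_jar in the frame of cutting_board between 0.003 and 0.014 m and angle between each of jam_jar, honey_jar's own z axis and vertical below 0.15 rad and contact force between the fingers and jam_jar below 0.3 N and x of honey_jar in the frame of cutting_board between -0.127 and 0.127 m and y of honey_jar in the frame of cutting_board between -0.139 and 0.139 m and z of honey_jar in the frame of cutting_board between 0.003 and 0.014 m and contact force between the fingers and honey_jar below 0.3 N) or (x of jam_jar in the frame of cutting_board between -0.127 and 0.127 m and y of jam_jar in the frame of cutting_board between -0.139 and 0.139 m and z of jam_jar in the frame of cutting_board between 0.003 and 0.014 m and angle between each of jam_jar, pepper_shaker's own z axis and vertical below 0.15 rad and contact force between the fingers and jam_jar below 0.3 N and x of pepper_shaker in the frame of cutting_board between -0.127 and 0.127 m and y of pepper_shaker in the frame of cutting_board between -0.139 and 0.139 m and z of pepper_shaker in the frame of cutting_board between 0.003 and 0.014 m and contact force between the fingers and pepper_shaker below 0.3 N) or (x of jam_jar in the frame of cutting_board between -0.127 and 0.127 m and y of jam_jar in the frame of cutting_board between -0.139 and 0.139 m and z of jam_jar in the frame of cutting_board between 0.003 and 0.014 m and angle between each of jam_jar, spice_jar's own z axis and vertical below 0.15 rad and contact force between the fingers and jam_jar below 0.3 N and x of spice_jar in the frame of cutting_board between -0.127 and 0.127 m and y of spice_jar in the frame of cutting_board between -0.139 and 0.139 m and z of spice_jar in the frame of cutting_board between 0.003 and 0.014 m and contact force between the fingers and spice_jar below 0.3 N) or (x of honey_jar in the frame of cutting_board between -0.127 and 0.127 m and y of honey_jar in the frame of cutting_board between -0.139 and 0.139 m and z of honey_jar in the frame of cutting_board between 0.003 and 0.014 m and angle between each of honey_jar, pepper_shaker's own z axis and vertical below 0.15 rad and contact force between the fingers and honey_jar below 0.3 N and x of pepper_shaker in the frame of cutting_board between -0.127 and 0.127 m and y of pepper_shaker in the frame of cutting_board between -0.139 and 0.139 m and z of pepper_shaker in the frame of cutting_board between 0.003 and 0.014 m and contact force between the fingers and pepper_shaker below 0.3 N) or (x of honey_jar in the frame of cutting_board between -0.127 and 0.127 m and y of honey_jar in the frame of cutting_board between -0.139 and 0.139 m and z of honey_jar in the frame of cutting_board between 0.003 and 0.014 m and angle between each of honey_jar, spice_jar's own z axis and vertical below 0.15 rad and contact force between the fingers and honey_jar below 0.3 N and x of spice_jar in the frame of cutting_board between -0.127 and 0.127 m and y of spice_jar in the frame of cutting_board between -0.139 and 0.139 m and z of spice_jar in the frame of cutting_board between 0.003 and 0.014 m and contact force between the fingers and spice_jar below 0.3 N) or (x of pepper_shaker in the frame of cutting_board between -0.127 and 0.127 m and y of pepper_shaker in the frame of cutting_board between -0.139 and 0.139 m and z of pepper_shaker in the frame of cutting_board between 0.003 and 0.014 m and angle between each of pepper_shaker, spice_jar's own z axis and vertical below 0.15 rad and contact force between the fingers and pepper_shaker below 0.3 N and x of spice_jar in the frame of cutting_board between -0.127 and 0.127 m and y of spice_jar in the frame of cutting_board between -0.139 and 0.139 m and z of spice_jar in the frame of cutting_board between 0.003 and 0.014 m and contact force between the fingers and spice_jar below 0.3 N))), for 0.2 s.
2. the tray is swung fully open (value of joint tray_swing above 2.2 rad), for 0.2 s.
3. the timer stands released in the empty lower compartment, the tray open (x of kitchen_timer in the frame of timer_place between -0.022 and 0.022 m and y of kitchen_timer in the frame of timer_place between -0.037 and 0.037 m and z of kitchen_timer in the frame of timer_place between -0.004 and 0.006 m and angle between kitchen_timer's own z axis and vertical below 0.12 rad and contact force between the fingers and kitchen_timer below 0.3 N and value of joint tray_swing above 2.2 rad), for 0.2 s.
4. the tray is shut again over the timer, and the two condiments still stand on the board (all of step 1 and x of kitchen_timer in the frame of timer_place between -0.022 and 0.022 m and y of kitchen_timer in the frame of timer_place between -0.037 and 0.037 m and z of kitchen_timer in the frame of timer_place between -0.004 and 0.006 m and angle between kitchen_timer's own z axis and vertical below 0.12 rad), for 0.2 s.
At the end, for the whole second after the job is handed in: Tray shut (under 0.06 rad); timer upright on the floor of the empty lower compartment, within 22 mm (box x) and 37 mm (box y) of its centre; all four condiments upright, released and at rest, each within 15 mm of where it stood at the start (x of kitchen_timer in the frame of timer_place between -0.022 and 0.022 m and y of kitchen_timer in the frame of timer_place between -0.037 and 0.037 m and z of kitchen_timer in the frame of timer_place between -0.004 and 0.006 m and angle between kitchen_timer's own z axis and vertical below 0.12 rad and value of joint tray_swing below 0.06 rad and distance of each of jam_jar, honey_jar, pepper_shaker, spice_jar from where it was at the start of the episode below 0.015 m and angle between each of jam_jar, honey_jar, pepper_shaker, spice_jar's own z axis and vertical below 0.15 rad and linear speed of each of jam_jar, honey_jar, pepper_shaker, spice_jar, kitchen_timer below 0.02 m/s and contact force between the fingers and jam_jar below 0.3 N and contact force between the fingers and honey_jar below 0.3 N and contact force between the fingers and pepper_shaker below 0.3 N and contact force between the fingers and spice_jar below 0.3 N); the robot touches nothing.
It fails at once if a condiment or the timer is knocked over (angle between any of jam_jar, honey_jar, pepper_shaker, spice_jar, kitchen_timer's own z axis and vertical above 0.6 rad).
It also fails if it takes over 147 s, if anything falls off the work surface, if the arm or the gripper's body presses on something with over 40 N, if the wrist force passes 120 N, or if a joint passes its speed limit or range.

ROBOT

A 7-joint arm with a two-finger parallel gripper is mounted at the origin on a cart in front of the work surface, level with it; the furniture and walls round the work are solid. World frame = base frame: x ahead of the robot, y to its left, z up, the work surface at z = 0. Lengths are in m, angles in rad, forces in N, time in s.
With the tool pointing down it reaches from about 0.4 to 0.85 m from the base axis. Payload 10.4 kg.
Tool frame: the origin (TCP) lies midway between the tips of the shut fingers; the grasp point (between the pads) lies 19 mm behind it; z points along the fingers, y is the line along which they close (so a half turn about z gives the same grasp; the last joint's range is limited). The gripper opens to 87 mm and grips with 3 to 60 N. Pads are 19 mm wide; open, the fingers measure 117 mm over their backs; the gripper's body (75 mm by 190 mm) begins 51 mm behind the grasp point.
Start: joints at [1.323, 0.332, -0.065, 1.46, 0.022, 1.35, -0.088], TCP at [0.139, -0.609, 0.223] pointing down, gripper open.
Joint ranges: [-2.6, 2.6], [-0.5, 2.12], [-1.47, 1.34], [0.16, 2.42], [-1.27, 4.41], [0.06, 2.06], [-2.6, 2.6]. Speed limits (rad/s): [2.22, 2.22, 2.79, 2.79, 3.14, 3.14, 3.14].

INTERFACE

Orientations are given as a rotation vector (axis times angle).
In Python, from plant import state, viewer, robot gives the robot as it stands.
- The arm moves only by the tool jog_arm, never from a script. Its argument "series" is a list that holds one entry, the list of rows, each a list of 7 numbers: the shift along the tool's x, y, z in m, then the turn, a rotation vector about the tool's x, y, z in degrees, then the finger opening in m, from 0 to 0.087. In form: [[[tx, ty, tz, rx, ry, rz, grip], ...]]. A call has 1 to 20 rows; each row shifts and turns the commanded pose from where the row before left it, along the tool's axes as they then stand; what a row does not reach is not made up. A row lasts 1/12 s, in which the tool goes at most 41.7 mm and 7.16 degrees, less where a joint would pass 70% of its speed; a pose out of reach is approached as far as the arm can. A call with a gripper value outside its range is refused whole. The fingers move at their own pace and stop on an object; "grip_force" is the grip in N (left out, the last holds). Time passes only in rows, so rows that do not move let the fingers close. It gives the time, the measured TCP pose, the force, the opening and the grip force at its end, in the units of the state.
- state(): the state, without advancing time (a new reading comes with each control period).
- viewer.snapshot(name): name is "scene" or "top" or "wrist"; returns a dict with "image" (384x512x3 uint8, red, green, blue), "fx", "fy", "cx", "cy" (pixels), "D" ([k1, k2, p1, p2, k3] as OpenCV has them; the pictures are not rectified), "T" (4x4, takes a point from camera to world coordinates); the wrist camera has in their place "tool_from_camera" (4x4, takes a point from camera to tool coordinates, whose origin is the TCP and whose axes are the flange's). Camera axes: x right, y up, looking along -z (the intrinsics and any distortion apply to the point x, -y, -z); pixel columns grow to the right and rows downward; lengths in m; the calibration is good to about 2 mm. A picture is of the moment at which its call begins: read the wrist's pose just before it. There is no depth.
- robot.job_done(): hands the job in; it is judged then, once.
The state is a dict: "t": time; "joint_pos": joint angles; "qvel": joint speeds; "effort": joint torques, N m; "eef_pos": TCP position; "ee_rot": TCP orientation; "contact_force": force on the tool from outside, world axes, zero at the start; "torque": the same for the moment, N m; "width": finger opening in m; "grasp_force": force on a finger pad.
Only numpy, scipy, OpenCV 4.12 (cv2) and the standard library are available. Lean on these libraries where they do the work, as an engineer would, in place of code of your own. Each camera call takes 0.05 s, during which the arm holds its last target. There are 200 camera calls.

## Working session

There is one attempt and no reset: what is moved stays moved. The work goes in short steps, Python scripts to look and compute and a tool call to move; the robot and the scene stay as the last step left them, time stands still between calls to the robot, and variables do not carry over. Pictures are saved under pics/ and viewed, at most 14 in all, crops included, and the job is handed in when it is done.

Besides the shell and the picture viewer there is one more tool, called after "Call:" as name(argument=value, ...), one argument or row to a line, values as JSON. jog_arm: Moves the arm, as the interface text tells. Its arguments: {"type":"object","properties":{"series":{"type":"array"},"grip_force":{"type":"number"}},"required":["series"]}

```bash
mkdir -p pics; ls; python3 - <<'E'
from plant import state, viewer, robot
import cv2, numpy as np, pickle
print(state())
for n in ("scene","top"):
    s=viewer.snapshot(n); pickle.dump(s,open(f"pics/{n}0.pkl","wb"))
    cv2.imwrite(f"pics/{n}0.png",cv2.resize(s["image"][:,:,::-1],(800,600)))
    print(n,s["fx"],s["fy"],s["cx"],s["cy"],s["D"],np.round(s["T"],4).tolist())
E
```

```text
pics
{'t': 0.0, 'joint_pos': array([ 1.32340589,  0.33284337, -0.06471665,  1.46091511,  0.02159819,
        1.34990257, -0.08850319]), 'qvel': array([-0.00112781,  0.00128306,  0.00090821,  0.00116604,  0.00046901,
       -0.00059029,  0.00166646]), 'effort': array([-5.72412773e-04, -6.23252821e+01,  2.44193774e-02, -3.89898384e+01,
       -6.14188076e-02,  3.97506205e-02,  1.48366726e-04]), 'eef_pos': array([ 0.13923495, -0.60890714,  0.22178429]), 'ee_rot': array([-3.12041623e+00, -3.52255702e-01,  3.29723521e-04]), 'contact_force': array([-0.81788495, -0.22804736, -0.03808172]), 'torque': array([-0.03876554, -0.00848788, -0.02202592]), 'grasp_force': 0.0, 'width': 0.08687472367613801}
scene 357.2373727792154 357.2373727792154 254.89949064023807 191.67754265893566 [-0.05560863  0.          0.          0.          0.        ] [[0.8593, 0.3346, -0.3869, 0.2061], [-0.5114, 0.5487, -0.6613, -0.6006], [-0.009, 0.7661, 0.6427, 0.6712], [0.0, 0.0, 0.0, 1.0]]
top 391.5513723512898 391.5513723512898 255.47724079436242 191.92079379975232 [-0.12720701  0.          0.          0.          0.        ] [[-0.0212, 0.9953, -0.094, 0.4511], [-0.9998, -0.0206, 0.0074, -0.0311], [0.0054, 0.0941, 0.9955, 1.2945], [0.0, 0.0, 0.0, 1.0]]
```

View pics/scene0.png

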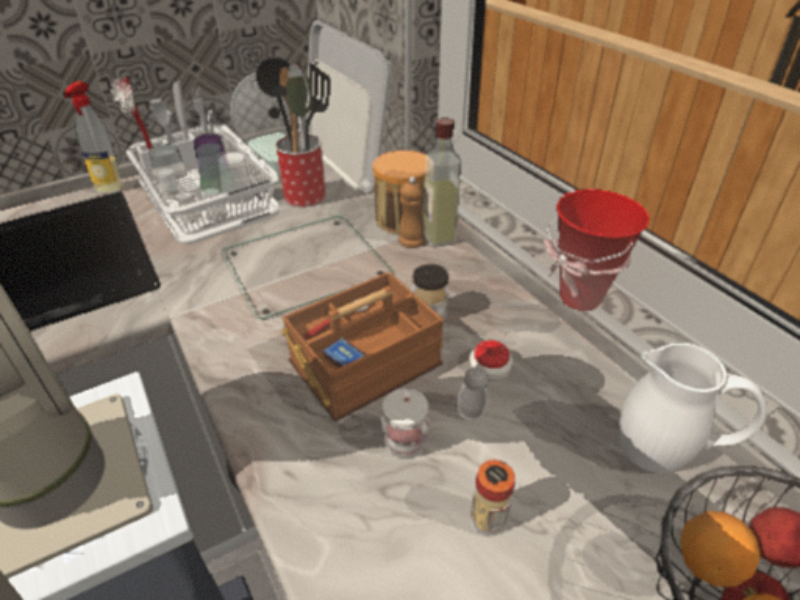

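View pics/top0.png

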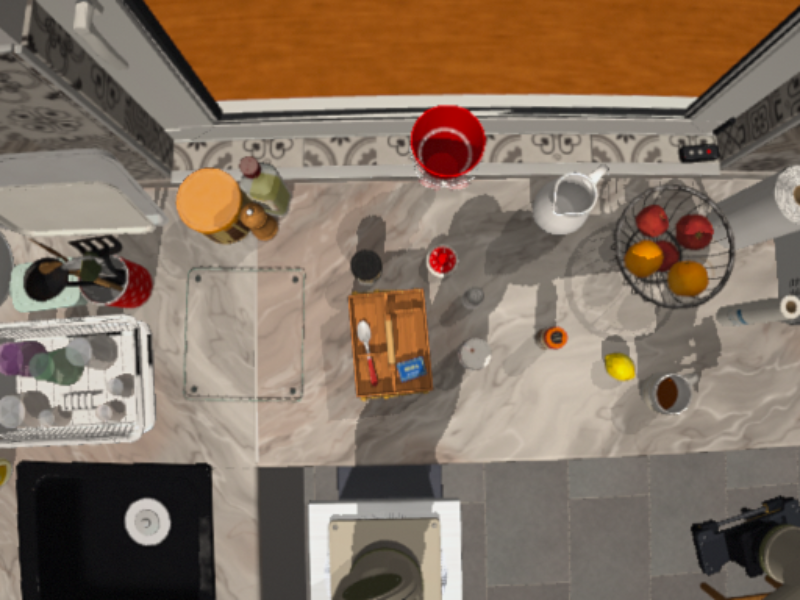

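Top view (800x600 pixels): the tray box spans about (350–432, 289–398). Jam is at (476,352) and pepper at (474,296); these two are in the way. Timer is at (442,261), honey (367,265) and spice (554,338) stay put. The board corners are about (187,268), (304,268), (304,400) and (185,398).

```bash
cat > h.py <<'E'
import cv2, numpy as np, pickle
from scipy.spatial.transform import Rotation as R
def ray(s,px,T):
    K=np.array([[s["fx"],0,s["cx"]],[0,s["fy"],s["cy"]],[0,0,1]])
    n=cv2.undistortPoints(np.array([[px]],float),K,np.array(s["D"]))[0,0]
    return T[:3,3],T[:3,:3]@np.array([n[0],-n[1],-1.])
def hit(s,px,z,T=None):
    o,d=ray(s,px,s["T"] if T is None else T); return (o+d*(z-o[2])/d[2])[:2]
def wristT(s,st):
    M=np.eye(4); M[:3,:3]=R.from_rotvec(st["ee_rot"]).as_matrix(); M[:3,3]=st["eef_pos"]
    return M@np.array(s["tool_from_camera"])
E
python3 - <<'E'
from h import *
s=pickle.load(open("pics/top0.pkl","rb")); f=.64
for n,p,z in [("jam",(476,352),.084),("pep",(474,296),.09),("spice",(554,338),.106),("honey",(367,265),.094)]+[("b",p,.008) for p in((187,268),(304,268),(304,400),(185,398))]:
    print(n,hit(s,(p[0]*f,p[1]*f),z).round(4))
im=s["image"]; hsv=cv2.cvtColor(im,cv2.COLOR_RGB2HSV)
m=np.zeros(im.shape[:2],np.uint8); m[160:184,265:300]=1
red=((hsv[...,0]<8)|(hsv[...,0]>172))&(hsv[...,1]>150)&(hsv[...,2]>90)&(m>0)
v,u=np.nonzero(red); print("timer",hit(s,(u.mean()+.0,v.mean()),.045),len(u))
m[:]=0; m[180:260,218:282]=1
w=((hsv[...,0]>5)&(hsv[...,0]<22)&(hsv[...,1]>110)&(m>0)).astype(np.uint8)
w=cv2.morphologyEx(w,cv2.MORPH_CLOSE,np.ones((9,9)))
c=max(cv2.findContours(w,0,2)[0],key=cv2.contourArea); b=cv2.boxPoints(cv2.minAreaRect(c))
P=np.array([hit(s,p,.102) for p in b]); print("box",b.tolist(),P.round(4).tolist(),P.mean(0))
for i in range(4): d=P[(i+1)%4]-P[i]; print(np.hypot(*d),np.degrees(np.arctan2(d[1],d[0])))
E
```

```text
jam [ 0.4587 -0.1899]
pep [ 0.5695 -0.1887]
spice [ 0.482  -0.3417]
honey [0.6352 0.0222]
b [0.651  0.4147]
b [0.6449 0.1604]
b [0.3664 0.1628]
b [0.3733 0.4172]
timer [ 0.65037311 -0.13032642] 195
box [[221.50827026367188, 186.42111206054688], [270.6389465332031, 181.81512451171875], [277.2342834472656, 252.16555786132812], [228.10360717773438, 256.77154541015625]] [[0.5828, 0.0637], [0.5939, -0.0872], [0.3793, -0.102], [0.3686, 0.0469]] [ 0.48113116 -0.01964599]
0.15130368928504292 -85.79553908103735
0.21514177928694836 -176.0610234046695
0.14924843512432506 94.11613031709211
0.21491198652385327 4.4866751969654874
```

Call:
jog_arm(
  series=[
    [[0,0,0,0,0,4.35,0.087],[0,0,0,0,0,4.35,0.087],[0.0216,-0.0209,-0.003,0,0,0,0.087],[0.0216,-0.0209,-0.003,0,0,0,0.087],[0.0216,-0.0209,-0.003,0,0,0,0.087],[0.0216,-0.0209,-0.003,0,0,0,0.087],[0.0216,-0.0209,-0.003,0,0,0,0.087],[0.0216,-0.0209,-0.003,0,0,0,0.087],[0.0216,-0.0209,-0.003,0,0,0,0.087],[0.0216,-0.0209,-0.003,0,0,0,0.087],[0.0216,-0.0209,-0.003,0,0,0,0.087],[0.0216,-0.0209,-0.003,0,0,0,0.087],[0.0216,-0.0209,-0.003,0,0,0,0.087],[0.0216,-0.0209,-0.003,0,0,0,0.087],[0.0216,-0.0209,-0.003,0,0,0,0.087],[0.0216,-0.0209,-0.003,0,0,0,0.087],[0.0216,-0.0209,-0.003,0,0,0,0.087],[0.0216,-0.0209,-0.003,0,0,0,0.087]],
  ],
  grip_force=15,
)

```text
t: 1.6
eef_pos: [0.4602, -0.2493, 0.2705]
ee_rot: [-3.139, -0.114, 0.001]
contact_force: [1.0, -0.1, 0.3]
width: 0.0869
grasp_force: 0.0
```

```bash
cat >> h.py <<'E'
def yaw(st): m=R.from_rotvec(st["ee_rot"]).as_matrix(); return np.degrees(np.arctan2(m[1,0],m[0,0]))
def to(st,p):
    "tool-frame shift to world TCP p"
    return R.from_rotvec(st["ee_rot"]).as_matrix().T@(np.array(p)-st["eef_pos"])
E
cat > look.py <<'E'
import sys
from h import *
from plant import state, viewer
n=sys.argv[1]; st=state(); s=viewer.snapshot("wrist"); s["T"]=wristT(s,st)
pickle.dump((s,st),open(f"pics/{n}.pkl","wb"))
cv2.imwrite(f"pics/{n}.png",cv2.resize(s["image"][:,:,::-1],(800,600),interpolation=cv2.INTER_CUBIC))
print(st["t"],st["eef_pos"],yaw(st),st["ee_rot"]); print(np.round(s["tool_from_camera"],3).tolist(),s["fx"])
E
python3 look.py w1
```

```text
1.6 [ 0.46021815 -0.2492916   0.27050402] 4.1728632538583925 [-3.13949688e+00 -1.14375651e-01  5.75565261e-04]
[[-0.0, 0.962, 0.274, 0.077], [1.0, 0.0, 0.0, 0.002], [0.0, 0.274, -0.962, -0.162], [0.0, 0.0, 0.0, 1.0]] 274.54381065306586
```

View pics/w1.png

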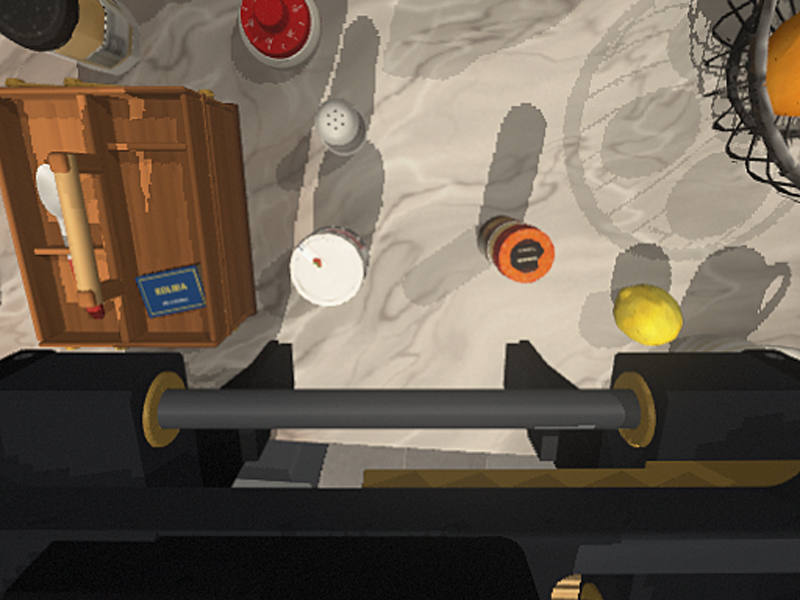

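Wrist view: jam lid at about (328,267), pepper top (339,122), handle bar from (65,165) to (88,295), and the timer dial near (275,22).

```bash
python3 - <<'E'
from h import *
s,st=pickle.load(open("pics/w1.pkl","rb")); f=.64
im=s["image"]; hsv=cv2.cvtColor(im,cv2.COLOR_RGB2HSV)
g=((hsv[...,1]<25)&(hsv[...,2]>205)).astype(np.uint8); m=np.zeros_like(g); m[140:202,180:240]=1
c=max(cv2.findContours(g*m,0,2)[0],key=cv2.contourArea); print(cv2.minEnclosingCircle(c))
print("jam",hit(s,cv2.minEnclosingCircle(c)[0],.084), [hit(s,(p[0]*f,p[1]*f),.084) for p in((291,268),(364,268),(328,229),(328,306))])
print("pep",hit(s,(339*f,122*f),.086))
for p in((65,165),(88,295),(62,162),(91,300)): print("bar",hit(s,(p[0]*f,p[1]*f),.133))
red=((hsv[...,0]<8)|(hsv[...,0]>172))&(hsv[...,1]>150)&(hsv[...,2]>60); red[:,:140]=0;red[:,210:]=0;red[45:]=0
v,u=np.nonzero(red);print("dial L/R",u.min(),u.max(),v.max(),hit(s,(u.min(),13),.038),hit(s,(u.max(),13),.038),hit(s,((u.min()+u.max())/2,v.max()),.038))
E
```

```text
((208.4689178466797, 172.8400421142578), 23.32187843322754)
jam [ 0.45689526 -0.19078851] [array([ 0.45656546, -0.16202822]), array([ 0.46093035, -0.22235537]), array([ 0.49093841, -0.19172276]), array([ 0.42583726, -0.19352358])]
pep [ 0.57203366 -0.19802559]
bar [ 0.52763044 -0.02198622]
bar [ 0.43719609 -0.0262514 ]
bar [ 0.52943769 -0.02022664]
bar [ 0.43352175 -0.02797644]
dial L/R 154 197 36 [ 0.64827475 -0.10913921] [ 0.65205657 -0.16349991] [ 0.62384502 -0.13623688]
```

Call:
jog_arm(
  series=[
    [[0.001,-0.0285,0.015,0,0,0,0.087],[0.001,-0.0285,0.015,0,0,0,0.087],[0,0,0.03,0,0,0,0.087],[0,0,0.03,0,0,0,0.087],[0,0,0.03,0,0,0,0.087],[0,0,0.03,0,0,0,0.087],[0,0,0.03,0,0,0,0.087],[0,0,0.03,0,0,0,0.087],[0,0,0.0195,0,0,0,0.087],[0,0,0,0,0,0,0.055],[0,0,0,0,0,0,0.055],[0,0,0,0,0,0,0.055],[0,0,0,0,0,0,0.055],[0,0,0,0,0,0,0.055]],
  ],
  grip_force=20,
)

```text
t: 2.82
eef_pos: [0.4584, -0.1937, 0.0425]
ee_rot: [3.139, 0.115, 0.003]
contact_force: [-0.6, 1.8, 4.3]
width: 0.0636
grasp_force: 20.0
```

Call:
jog_arm(
  series=[
    [[0,0,-0.02,0,0,0,0.055],[0,0,-0.03,0,0,0,0.055],[0,0,-0.035,0,0,0,0.055],[0,0,-0.035,0,0,0,0.055],[0,0,-0.035,0,0,0,0.055],[0,-0.015,-0.025,0,0,0,0.055],[0.0018,-0.031,0,0,0,0,0.055],[0.0018,-0.032,0,0,0,0,0.055],[0.0018,-0.032,0,0,0,0,0.055],[0.0018,-0.032,0,0,0,0,0.055],[0.0018,-0.032,0,0,0,0,0.055],[0.0018,-0.032,0,0,0,0,0.055],[0.0018,-0.032,0,0,0,0,0.055],[0.0018,-0.032,0,0,0,0,0.055],[0.0018,-0.032,0,0,0,0,0.055],[0.0018,-0.032,0,0,0,0,0.055],[0.0018,-0.032,0,0,0,0,0.055],[0.0018,-0.032,0,0,0,0,0.055],[0.0018,-0.032,0,0,0,0,0.055],[0,-0.003,0.01,0,0,0,0.055]],
  ],
)

```text
t: 4.48
eef_pos: [0.4484, 0.2465, 0.2132]
ee_rot: [-3.135, -0.125, -0.006]
contact_force: [-1.3, -0.3, -2.7]
width: 0.0637
grasp_force: 20.0
```

Call:
jog_arm(
  series=[
    [[0,0,0.03,0,0,0,0.055],[0,0,0.03,0,0,0,0.055],[0,0,0.03,0,0,0,0.055],[0,0,0.03,0,0,0,0.055],[0,0,0.024,0,0,0,0.055],[0,0,0.01,0,0,0,0.055],[0,0,0,0,0,0,0.055]],
  ],
)

```text
t: 5.07
eef_pos: [0.4481, 0.239, 0.0554]
ee_rot: [3.138, 0.114, -0.005]
contact_force: [0.3, -0.2, -2.7]
width: 0.0635
grasp_force: 20.0
```

Call:
jog_arm(
  series=[
    [[0,0,0.003,0,0,0,0.055],[0,0,0.0015,0,0,0,0.055],[0,0,0,0,0,0,0.055]],
  ],
)

```text
t: 5.32
eef_pos: [0.4501, 0.2402, 0.0537]
ee_rot: [-3.139, -0.114, -0.003]
contact_force: [0.2, 0.0, -3.0]
width: 0.0634
grasp_force: 20.0
```

Call:
jog_arm(
  series=[
    [[0,0,0.002,0,0,0,0.055],[0,0,0.001,0,0,0,0.055],[0,0,0,0,0,0,0.055],[0,0,0,0,0,0,0.055]],
  ],
)

```text
t: 5.65
eef_pos: [0.4502, 0.2404, 0.0509]
ee_rot: [-3.139, -0.115, -0.004]
contact_force: [-2.7, -1.1, 8.1]
width: 0.0634
grasp_force: 20.0
```

Call:
jog_arm(
  series=[
    [[0,0,0,0,0,0,0.08],[0,0,0,0,0,0,0.08],[0,0,-0.03,0,0,0,0.08],[0,0,-0.035,0,0,0,0.08],[0,0,-0.035,0,0,0,0.08],[0,0,-0.035,0,0,0,0.08],[0,0,-0.035,0,0,0,0.08],[0.0064,0.034,0,0,0,0,0.08],[0.0068,0.034,0,0,0,0,0.08],[0.0068,0.034,0,0,0,0,0.08],[0.0068,0.034,0,0,0,0,0.08],[0.0068,0.034,0,0,0,0,0.08],[0.0068,0.034,0,0,0,0,0.08],[0.0068,0.034,0,0,0,0,0.08],[0.0068,0.034,0,0,0,0,0.08],[0.0068,0.034,0,0,0,0,0.08],[0.0068,0.034,0,0,0,0,0.08],[0.0068,0.034,0,0,0,0,0.08],[0.0068,0.034,0,0,0,0,0.08],[0.0068,0.0337,0,0,0,0,0.08]],
  ],
)

```text
t: 7.32
eef_pos: [0.5695, -0.1961, 0.2198]
ee_rot: [3.139, 0.114, 0.001]
contact_force: [1.4, -0.9, 0.5]
width: 0.0799
grasp_force: 0.0
```

Call:
jog_arm(
  series=[
    [[0,0,0,0,0,0,0.074],[0,0,0,0,0,0,0.074]],
  ],
)

```text
t: 7.48
eef_pos: [0.5691, -0.1965, 0.219]
ee_rot: [-3.139, -0.109, 0.001]
contact_force: [-0.9, -0.1, 0.6]
width: 0.0752
grasp_force: 0.0
```

```bash
python3 look.py w2; python3 -c "
from h import *
s,st=pickle.load(open('pics/w2.pkl','rb'));print(to(st,(.571,-.193,.045)).round(4))"
```

```text
7.4833 [ 0.5690852  -0.19646459  0.21901868] 3.967069577010758 [-3.13936508e+00 -1.08725670e-01  6.71786178e-04]
[[-0.0, 0.962, 0.274, 0.077], [1.0, 0.0, 0.0, 0.002], [0.0, 0.274, -0.962, -0.162], [0.0, 0.0, 0.0, 1.0]] 274.54381065306586
[ 0.0022 -0.0033  0.174 ]
```

View pics/w2.png

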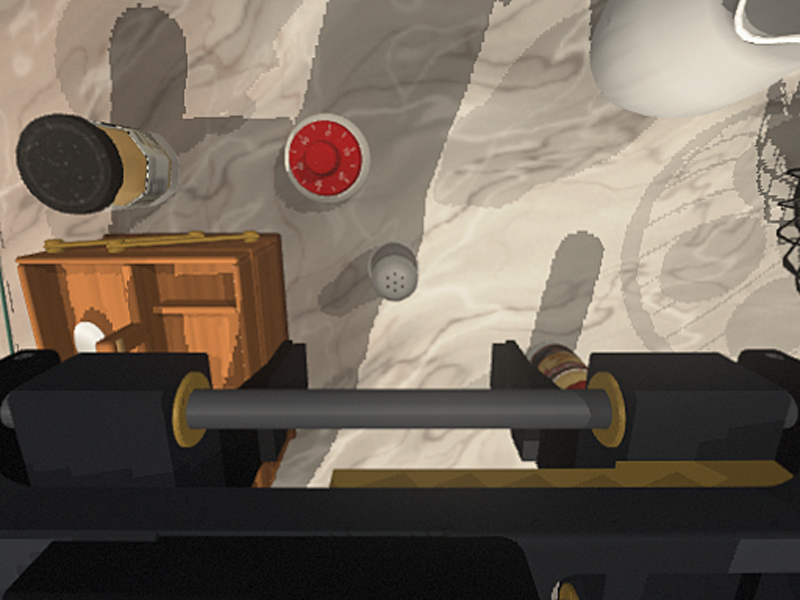

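Pepper top is at (395,277), between the fingers. The timer cap is at (322,157).

```bash
python3 - <<'E'
from h import *
s,st=pickle.load(open("pics/w2.pkl","rb")); f=.64
print(hit(s,(395*f,277*f),.087)); hsv=cv2.cvtColor(s["image"],cv2.COLOR_RGB2HSV)
red=(((hsv[...,0]<8)|(hsv[...,0]>172))&(hsv[...,1]>140)&(hsv[...,2]>60)).astype(np.uint8); red[:,:170]=0;red[:,245:]=0;red[135:]=0
c=max(cv2.findContours(red,0,2)[0],key=cv2.contourArea); e=cv2.fitEllipse(c); print(e,hit(s,e[0],.038), "cap",hit(s,(322*f,157*f),.051))
E
```

```text
[ 0.57685463 -0.19515909]
((207.7821807861328, 100.72119903564453), (44.87388229370117, 47.51786804199219), 152.41143798828125) [ 0.65484546 -0.13591602] cap [ 0.65464145 -0.13612958]
```

Call:
jog_arm(
  series=[
    [[0.005,-0.001,0.024,0,0,0,0.074],[0,0,0.03,0,0,0,0.074],[0,0,0.03,0,0,0,0.074],[0,0,0.03,0,0,0,0.074],[0,0,0.03,0,0,0,0.074],[0,0,0.02,0,0,0,0.074],[0,0,0.01,0,0,0,0.074],[0,0,0,0,0,0,0.035],[0,0,0,0,0,0,0.035],[0,0,0,0,0,0,0.035],[0,0,0,0,0,0,0.035],[0,0,0,0,0,0,0.035]],
  ],
  grip_force=15,
)

```text
t: 8.53
eef_pos: [0.575, -0.193, 0.047]
ee_rot: [3.139, 0.115, 0.003]
contact_force: [0.1, -0.0, 0.3]
width: 0.0482
grasp_force: 0.0
```

Call:
jog_arm(
  series=[
    [[0,0,0,0,0,0,0.035],[0,0,0,0,0,0,0.035],[0,0,0,0,0,0,0.035]],
  ],
)

```text
t: 8.78
eef_pos: [0.5744, -0.1928, 0.046]
ee_rot: [3.139, 0.115, 0.001]
contact_force: [-0.6, 1.2, 2.5]
width: 0.0365
grasp_force: 14.1
```

Call:
jog_arm(
  series=[
    [[0,0,0,0,0,0,0.07],[0,0,0,0,0,0,0.07],[0,0,0,0,0,0,0.07],[0,0,0,0,0,0,0.07],[0,0,0.009,0,0,0,0.07],[0,0,0.008,0,0,0,0.07],[0,0,0,0,0,0,0.035],[0,0,0,0,0,0,0.035],[0,0,0,0,0,0,0.035],[0,0,0,0,0,0,0.035],[0,0,0,0,0,0,0.035],[0,0,0,0,0,0,0.035],[0,0,0,0,0,0,0.035]],
  ],
)

```text
t: 9.87
eef_pos: [0.5743, -0.1928, 0.0288]
ee_rot: [3.139, 0.115, 0.001]
contact_force: [0.5, -0.4, 1.5]
width: 0.0416
grasp_force: 15.0
```

Call:
jog_arm(
  series=[
    [[0,0,-0.02,0,0,0,0.035],[0,0,-0.03,0,0,0,0.035],[0,0,-0.035,0,0,0,0.035],[0,0,-0.035,0,0,0,0.035],[0,0,-0.035,0,0,0,0.035],[0,-0.015,-0.025,0,0,0,0.035],[0.0018,-0.031,0,0,0,0,0.035],[0.0018,-0.032,0,0,0,0,0.035],[0.0018,-0.032,0,0,0,0,0.035],[0.0018,-0.032,0,0,0,0,0.035],[0.0018,-0.032,0,0,0,0,0.035],[0.0018,-0.032,0,0,0,0,0.035],[0.0018,-0.032,0,0,0,0,0.035],[0.0018,-0.032,0,0,0,0,0.035],[0.0018,-0.032,0,0,0,0,0.035],[0.0018,-0.032,0,0,0,0,0.035],[0.0018,-0.032,0,0,0,0,0.035],[0.0018,-0.032,0,0,0,0,0.035],[0.0018,-0.032,0,0,0,0,0.035],[0,-0.003,0.01,0,0,0,0.035]],
  ],
)

```text
t: 11.53
eef_pos: [0.5643, 0.2485, 0.2003]
ee_rot: [-3.134, -0.126, -0.003]
contact_force: [-0.5, 0.8, -0.3]
width: 0.0412
grasp_force: 15.0
```

Call:
jog_arm(
  series=[
    [[0,0,0.03,0,0,0,0.035],[0,0,0.03,0,0,0,0.035],[0,0,0.03,0,0,0,0.035],[0,0,0.03,0,0,0,0.035],[0,0,0.024,0,0,0,0.035],[0,0,0.01,0,0,0,0.035],[0,0,0.004,0,0,0,0.035],[0,0,0,0,0,0,0.035],[0,0,0,0,0,0,0.035]],
  ],
)

```text
t: 12.28
eef_pos: [0.5667, 0.2413, 0.042]
ee_rot: [-3.139, -0.115, -0.003]
contact_force: [1.3, 0.5, -0.9]
width: 0.0418
grasp_force: 15.0
```

Call:
jog_arm(
  series=[
    [[0,0,0.003,0,0,0,0.035],[0,0,0.0025,0,0,0,0.035],[0,0,0,0,0,0,0.035],[0,0,0,0,0,0,0.035]],
  ],
)

```text
t: 12.62
eef_pos: [0.5673, 0.2414, 0.0368]
ee_rot: [-3.139, -0.114, -0.005]
contact_force: [0.7, -0.1, 4.8]
width: 0.041
grasp_force: 15.0
```

Call:
jog_arm(
  series=[
    [[0,0,0,0,0,0,0.07],[0,0,0,0,0,0,0.07],[0,0,0,0,0,0,0.07],[0,0,-0.03,0,0,0,0.07],[0,0,-0.035,0,0,0,0.07],[0,0,-0.035,0,0,0,0.07],[0,0,-0.035,0,0,0,0.07],[0,0,-0.035,0,0,0,0.07],[-0.007,0.018,-0.01,0,0,0,0.07],[-0.007,0.018,0,0,0,0,0.07],[-0.007,0.018,0,0,0,0,0.07],[-0.007,0.018,0,0,0,0,0.07]],
  ],
)

```text
t: 13.62
eef_pos: [0.5429, 0.1662, 0.2152]
ee_rot: [3.139, 0.115, 0.001]
contact_force: [0.9, -0.2, 0.3]
width: 0.0697
grasp_force: 0.0
```

```bash
python3 - <<'E'
from h import *
from plant import viewer
s,st=pickle.load(open("pics/w1.pkl","rb")); f=.64
print("bar",np.mean([hit(s,(p[0]*f,p[1]*f),.13) for p in((65,165),(88,295))],0))
s=viewer.snapshot("top"); pickle.dump(s,open("pics/top1.pkl","rb"))
cv2.imwrite("pics/top1.png",cv2.resize(s["image"][155:280,105:275][:,:,::-1],None,fx=4.7,fy=4.7,interpolation=cv2.INTER_CUBIC))
E
```

```text
bar [ 0.48186456 -0.02189906]Traceback (most recent call last):
  File "<stdin>", line 5, in <module>
FileNotFoundError: [Errno 2] No such file or directory: 'pics/top1.pkl'
```

Typo in the file mode; fixing that.

```bash
python3 - <<'E'
from h import *
from plant import viewer
s=viewer.snapshot("top"); pickle.dump(s,open("pics/top1.pkl","wb"))
cv2.imwrite("pics/top1.png",cv2.resize(s["image"][155:280,115:285][:,:,::-1],None,fx=4.7,fy=4.7,interpolation=cv2.INTER_CUBIC))
E
```

```text
(no output)
```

View pics/top1.png

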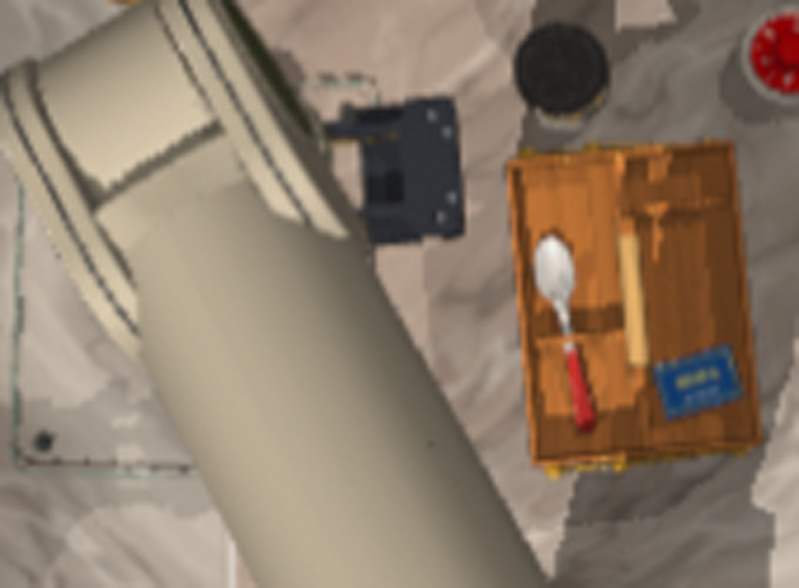

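The tray's corners show at (510,160), (733,143), (762,442) and (537,465); the bar runs from (630,235) to (638,362). The arm hides the condiments on the board.

```bash
python3 - <<'E'
from h import *
s=pickle.load(open("pics/top1.pkl","rb"))
g=lambda p,z: hit(s,(115+p[0]/4.7-.4,155+p[1]/4.7-.4),z)
P=np.array([g(p,.102) for p in((510,160),(733,143),(762,442),(537,465))]); print(P.round(4),P.mean(0))
a=P[1]+P[0]-P[2]-P[3]; print(np.degrees(np.arctan2(a[1],a[0])),np.hypot(*a)/2)
b=[g(p,.133) for p in((630,235),(638,362))]; print(b,np.mean(b,0))
from plant import state
st=state(); print(st["eef_pos"],yaw(st))
E
```

```text
[[ 0.5759  0.0589]
 [ 0.584  -0.0867]
 [ 0.3899 -0.1007]
 [ 0.3783  0.0444]] [ 0.4820079  -0.02102018]
4.151814207951812 0.19635589507204507
[array([ 0.52339219, -0.01869377]), array([ 0.44330003, -0.02213326])] [ 0.48334611 -0.02041352]
[0.54329497 0.16342722 0.21505109] 3.9472825488857963
```

Call:
jog_arm(
  series=[
    [[-0.0105,0.0257,0,0,0,0,0.06],[-0.0105,0.0257,0,0,0,0,0.06],[-0.0105,0.0257,0,0,0,0,0.06],[-0.0105,0.0257,0,0,0,0,0.06],[-0.0105,0.0257,0,0,0,0,0.06],[-0.0105,0.0257,0,0,0,0,0.06],[-0.0105,0.0257,0,0,0,0,0.06],[0,0,0.02,0,0,0,0.06],[0,0,0.03,0,0,0,0.06],[0,0,0.03,0,0,0,0.06],[0,0,0.015,0,0,0,0.06],[0,0,0.008,0,0,0,0.06],[0,0,0,0,0,0,0.06],[0,0,0,0,0,0,0.06]],
  ],
)

```text
t: 14.88
eef_pos: [0.4835, -0.0174, 0.1126]
ee_rot: [-3.139, -0.116, -0.001]
contact_force: [0.6, 0.3, 0.9]
width: 0.0602
grasp_force: 0.0
```

Call:
jog_arm(
  series=[
    [[0,0.003,0.001,0,0,0,0.005],[0,0,0,0,0,0,0.005],[0,0,0,0,0,0,0.005],[0,0,0,0,0,0,0.005],[0,0,0,0,0,0,0.005],[0,0,0,0,0,0,0.005],[0,0,0,0,0,0,0.005],[0,0,0,0,0,0,0.005]],
  ],
  grip_force=25,
)

```text
t: 15.55
eef_pos: [0.4833, -0.0208, 0.1111]
ee_rot: [3.139, 0.115, 0.0]
contact_force: [-0.8, 1.3, -0.3]
width: 0.0146
grasp_force: 1.4
```

```bash
python3 - <<'E'
import numpy as np
q=np.linspace(0,2.30,17); y=.092*(np.cos(.524+q)-np.cos(.524)); z=.092*(np.sin(.524+q)-np.sin(.524))
print([[0,round(-a,4),round(-b,4)] for a,b in zip(np.diff(y),np.diff(z))])
from plant import state; from h import *
st=state(); print(st["eef_pos"],yaw(st))
E
```

```text
[[0, np.float64(0.0074), np.float64(-0.0109)], [0, np.float64(0.0089), np.float64(-0.0098)], [0, np.float64(0.0102), np.float64(-0.0084)], [0, np.float64(0.0113), np.float64(-0.0068)], [0, np.float64(0.0122), np.float64(-0.0051)], [0, np.float64(0.0128), np.float64(-0.0033)], [0, np.float64(0.0131), np.float64(-0.0015)], [0, np.float64(0.0132), np.float64(0.0004)], [0, np.float64(0.013), np.float64(0.0023)], [0, np.float64(0.0125), np.float64(0.0041)], [0, np.float64(0.0118), np.float64(0.0059)], [0, np.float64(0.0109), np.float64(0.0075)], [0, np.float64(0.0097), np.float64(0.009)], [0, np.float64(0.0083), np.float64(0.0103)], [0, np.float64(0.0067), np.float64(0.0114)], [0, np.float64(0.005), np.float64(0.0122)]]
[ 0.48327467 -0.02082482  0.1110845 ] 4.179803811289406
```

Call:
jog_arm(
  series=[
    [[0,0,0,0,0,0,0.005],[0,0,0,0,0,0,0.005],[0,0.0074,-0.0109,0,0,0,0.005],[0,0.0089,-0.0098,0,0,0,0.005],[0,0.0102,-0.0084,0,0,0,0.005],[0,0.0113,-0.0068,0,0,0,0.005],[0,0.0122,-0.0051,0,0,0,0.005],[0,0.0128,-0.0033,0,0,0,0.005],[0,0.0131,-0.0015,0,0,0,0.005],[0,0.0132,0.0004,0,0,0,0.005],[0,0.013,0.0023,0,0,0,0.005]],
  ],
)

```text
t: 16.47
eef_pos: [0.4906, -0.1238, 0.154]
ee_rot: [3.139, 0.115, -0.0]
contact_force: [-0.2, 2.8, -5.3]
width: 0.0133
grasp_force: 25.0
```

Call:
jog_arm(
  series=[
    [[0,0.0125,0.0041,0,0,0,0.005],[0,0.0118,0.0059,0,0,0,0.005],[0,0.0109,0.0075,0,0,0,0.005],[0,0.0097,0.009,0,0,0,0.005],[0,0.0083,0.0103,0,0,0,0.005],[0,0.0067,0.0114,0,0,0,0.005],[0,0.004,0.01,0,0,0,0.005],[0,0,0,0,0,0,0.005]],
  ],
)

```text
t: 17.13
eef_pos: [0.4952, -0.1869, 0.0943]
ee_rot: [-3.139, -0.114, 0.001]
contact_force: [-0.9, 0.7, -2.4]
width: 0.013
grasp_force: 25.0
```

Call:
jog_arm(
  series=[
    [[0,0,0,0,0,0,0.06],[0,0,0,0,0,0,0.06],[0,0,0,0,0,0,0.06],[0,0,0,0,0,0,0.06],[0,0,-0.02,0,0,0,0.06],[0,0,-0.03,0,0,0,0.06],[0,0,-0.03,0,0,0,0.06],[0,0,-0.03,0,0,0,0.06],[0.02,-0.005,0,0,0,0,0.06],[0.02,-0.005,0,0,0,0,0.06],[0.02,-0.005,0,0,0,0,0.06],[0,0,0,0,0,0,0.06]],
  ],
)

```text
t: 18.13
eef_pos: [0.5569, -0.165, 0.2063]
ee_rot: [-3.139, -0.119, -0.004]
contact_force: [-0.2, 0.9, 0.5]
width: 0.0597
grasp_force: 0.0
```

```bash
python3 look.py w3; python3 -c "
from h import *
from plant import viewer
s=viewer.snapshot('scene');pickle.dump(s,open('pics/sc1.pkl','wb'));cv2.imwrite('pics/sc1.png',cv2.resize(s['image'][:,:,::-1],(800,600)))"
```

```text
18.1333 [ 0.55688023 -0.16502029  0.20630373] 4.333708975009353 [-3.13859729 -0.11875567 -0.00372357]
[[-0.0, 0.962, 0.274, 0.077], [1.0, 0.0, 0.0, 0.002], [0.0, 0.274, -0.962, -0.162], [0.0, 0.0, 0.0, 1.0]] 274.54381065306586
```

View pics/w3.png

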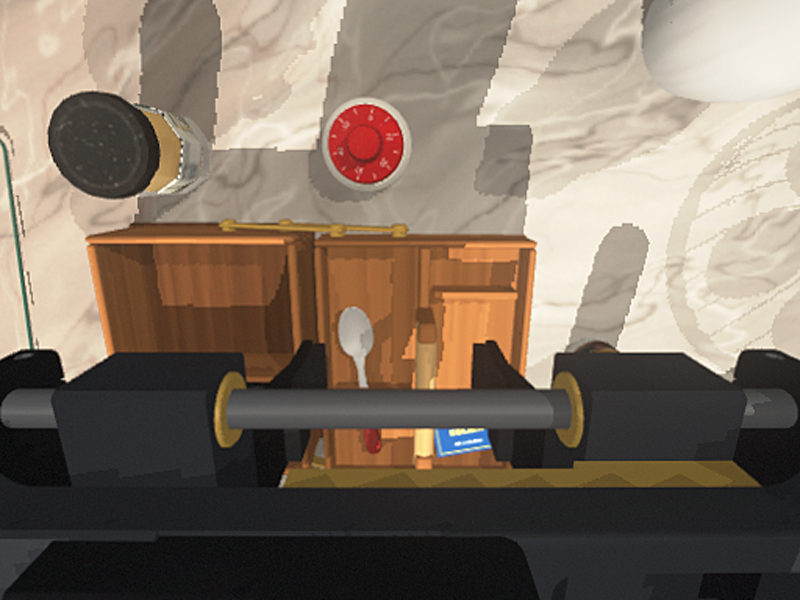

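View pics/sc1.png

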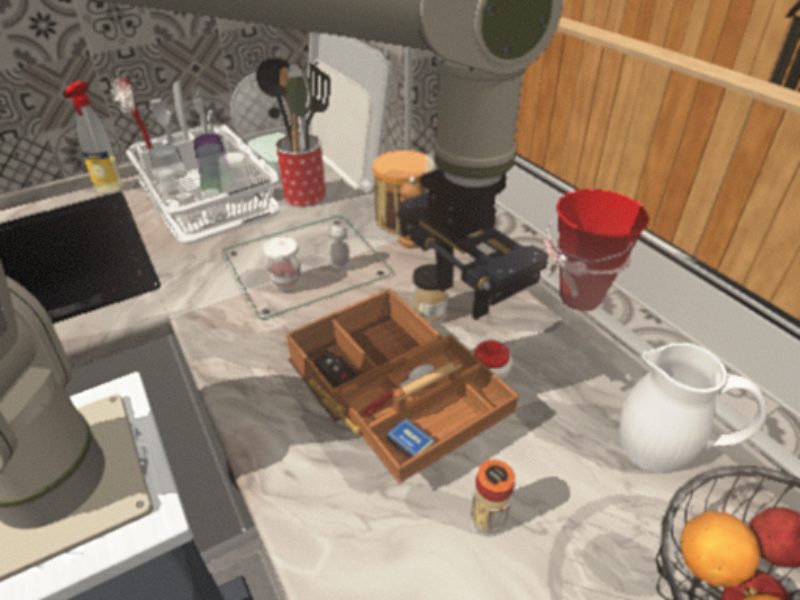

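Tray is fully open, and jam (283,262) and pepper (340,248) stand on the board in the scene view. The timer cap is at (365,143) in the wrist view.

```bash
python3 - <<'E'
from h import *
s,st=pickle.load(open("pics/w3.pkl","rb")); f=.64
p=hit(s,(365*f,143*f),.051); print(p,to(st,(p[0]-.001,p[1],.027)))
from plant import state
print(to(state(),(p[0]-.001,p[1],.027)))
E
```

```text
[ 0.65371735 -0.13591666] [ 0.09733215 -0.02166047  0.17955188]
[ 0.1002773  -0.02334237  0.17895423]
```

Call:
jog_arm(
  series=[
    [[0.025,-0.0058,0,0,0,0,0.078],[0.025,-0.0058,0,0,0,0,0.078],[0.025,-0.0058,0.02,0,0,0,0.078],[0.025,-0.0058,0.03,0,0,0,0.078],[0,0,0.03,0,0,0,0.078],[0,0,0.03,0,0,0,0.078],[0,0,0.03,0,0,0,0.078],[0,0,0.025,0,0,0,0.078],[0,0,0.012,0,0,0,0.078],[0,0,0,0,0,0,0.078]],
  ],
  grip_force=15,
)

```text
t: 19.07
eef_pos: [0.6499, -0.1373, 0.0262]
ee_rot: [-3.139, -0.114, 0.007]
contact_force: [-0.7, 0.2, -0.3]
width: 0.0779
grasp_force: 0.0
```

Call:
jog_arm(
  series=[
    [[0.002,0,0,0,0,0,0.025],[0,0,0,0,0,0,0.025],[0,0,0,0,0,0,0.025],[0,0,0,0,0,0,0.025],[0,0,0,0,0,0,0.025],[0,0,0,0,0,0,0.025],[0,0,0,0,0,0,0.025],[0,0,0,0,0,0,0.025]],
  ],
)

```text
t: 19.73
eef_pos: [0.6549, -0.1363, 0.0301]
ee_rot: [3.139, 0.115, 0.003]
contact_force: [1.0, 1.4, 6.1]
width: 0.0513
grasp_force: 15.1
```

Call:
jog_arm(
  series=[
    [[0,0,-0.01,0,0,0,0.025],[0,0,-0.015,0,0,0,0.025],[0,0,-0.015,0,0,0,0.025],[0,0,0,0,0,0,0.025]],
  ],
  grip_force=20,
)

```text
t: 20.07
eef_pos: [0.6564, -0.1368, 0.0736]
ee_rot: [3.138, 0.114, 0.009]
contact_force: [0.5, 0.2, -0.0]
width: 0.0507
grasp_force: 19.0
```

```bash
python3 -c "
from h import *
from plant import viewer,state
print(state()['width'],state()['eef_pos'])
s=viewer.snapshot('scene');pickle.dump(s,open('pics/sc2.pkl','wb'));cv2.imwrite('pics/sc2.png',cv2.resize(s['image'][150:270,230:390][:,:,::-1],None,fx=4,fy=4,interpolation=2))"
```

```text
0.05066657835716904 [ 0.65635452 -0.13679775  0.073646  ]
```

View pics/sc2.png

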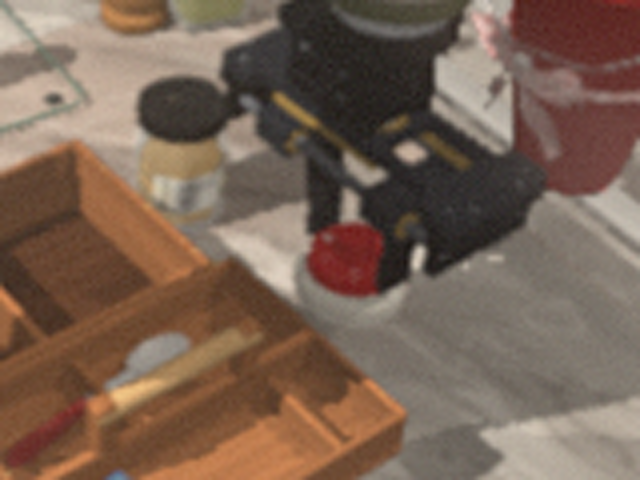

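Call:
jog_arm(
  series=[
    [[0,0,-0.02,0,0,0,0.025],[0,0,-0.03,0,0,0,0.025],[0,0,-0.03,0,0,0,0.025],[-0.01,-0.011,-0.01,0,0,0,0.025],[-0.02,-0.0205,0,0,0,0,0.025],[-0.02,-0.0205,0,0,0,0,0.025],[-0.02,-0.0205,0,0,0,0,0.025],[-0.02,-0.0205,0,0,0,0,0.025],[-0.02,-0.0205,0,0,0,0,0.025],[-0.014,-0.0148,0,0,0,0,0.025],[0,0,0,0,0,0,0.025],[0,0,0,0,0,0,0.025]],
  ],
)

```text
t: 21.12
eef_pos: [0.5207, -0.0172, 0.1591]
ee_rot: [3.138, 0.117, 0.001]
contact_force: [0.4, -0.4, -1.1]
width: 0.0506
grasp_force: 19.0
```

```bash
python3 -c "
from h import *
from plant import viewer,state
st=state();print(st['width'],st['eef_pos'],yaw(st),to(st,(.523,-.018,.04)))
s=viewer.snapshot('scene');pickle.dump(s,open('pics/sc3.pkl','wb'));cv2.imwrite('pics/sc3.png',cv2.resize(s['image'][110:280,150:350][:,:,::-1],None,fx=3.5,fy=3.5,interpolation=2))"
```

```text
0.0506286817113912 [ 0.52066857 -0.01723543  0.15911787] 4.256842844481623 [0.00223511 0.00079808 0.11911949]
```

View pics/sc3.png

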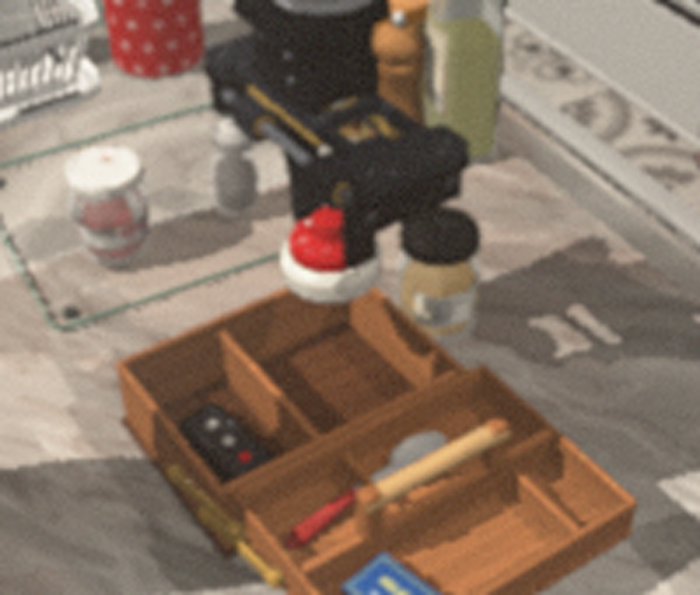

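The timer hangs upright in the gripper over the empty compartment, so I'll lower it.

Call:
jog_arm(
  series=[
    [[0.002,0.001,0.025,0,0,0,0.025],[0,0,0.03,0,0,0,0.025],[0,0,0.03,0,0,0,0.025],[0,0,0.02,0,0,0,0.025],[0,0,0.008,0,0,0,0.025],[0,0,0,0,0,0,0.025],[0,0,0,0,0,0,0.025]],
  ],
)

```text
t: 21.75
eef_pos: [0.5239, -0.0187, 0.0464]
ee_rot: [-3.139, -0.114, -0.0]
contact_force: [0.0, 0.4, -0.4]
width: 0.0511
grasp_force: 19.0
```

Call:
jog_arm(
  series=[
    [[0,0,0.004,0,0,0,0.025],[0,0,0.003,0,0,0,0.025],[0,0,0,0,0,0,0.025],[0,0,0,0,0,0,0.025]],
  ],
)

```text
t: 22.08
eef_pos: [0.5235, -0.0186, 0.0394]
ee_rot: [3.139, 0.114, 0.001]
contact_force: [-0.6, -0.3, -0.8]
width: 0.0504
grasp_force: 19.0
```

Call:
jog_arm(
  series=[
    [[0,0,0.002,0,0,0,0.025],[0,0,0.002,0,0,0,0.025],[0,0,0,0,0,0,0.025],[0,0,0,0,0,0,0.025]],
  ],
)

```text
t: 22.42
eef_pos: [0.5243, -0.0186, 0.0381]
ee_rot: [3.138, 0.114, 0.003]
contact_force: [-11.7, -0.1, 32.5]
width: 0.0508
grasp_force: 23.9
```

Call:
jog_arm(
  series=[
    [[0,0,-0.002,0,0,0,0.066],[0,0,0,0,0,0,0.066],[0,0,0,0,0,0,0.066],[0,0,0,0,0,0,0.066],[0,0,-0.02,0,0,0,0.066],[0,0,-0.03,0,0,0,0.066],[0,0,-0.03,0,0,0,0.066],[0,0,-0.035,0,0,0,0.066],[0,0.03,-0.035,0,0,0,0.06],[-0.005,0.035,0,0,0,0,0.06],[-0.009,0.035,0,0,0,0,0.06],[-0.009,0.035,0,0,0,0,0.06],[-0.009,0.031,0,0,0,0,0.06],[-0.008,0,0,0,0,0,0.06],[0,0,0,0,0,0,0.06]],
  ],
)

```text
t: 23.67
eef_pos: [0.4936, -0.1862, 0.1831]
ee_rot: [-3.14, -0.108, 0.002]
contact_force: [-0.0, 0.4, 0.2]
width: 0.0601
grasp_force: 0.0
```

```bash
python3 -c "
from h import *
from plant import viewer,state
st=state();print(st['width'],st['eef_pos'],yaw(st),to(st,(.4955,-.1868,.094)))
s=viewer.snapshot('top');pickle.dump(s,open('pics/top2.pkl','wb'));cv2.imwrite('pics/a.png',cv2.resize(s['image'][160:280,200:320][:,:,::-1],None,fx=4,fy=4,interpolation=2))
s2=viewer.snapshot('scene');b=cv2.imread('pics/a.png');a=cv2.resize(s2['image'][160:280,170:250][:,:,::-1],None,fx=4,fy=4,interpolation=2)
cv2.imwrite('pics/mix2.png',np.hstack([b,a]))"
```

```text
0.060093740689739536 [ 0.49362518 -0.18618697  0.18305734] 3.92818927693205 [0.00194601 0.00074571 0.0890548 ]
```

View pics/mix2.png

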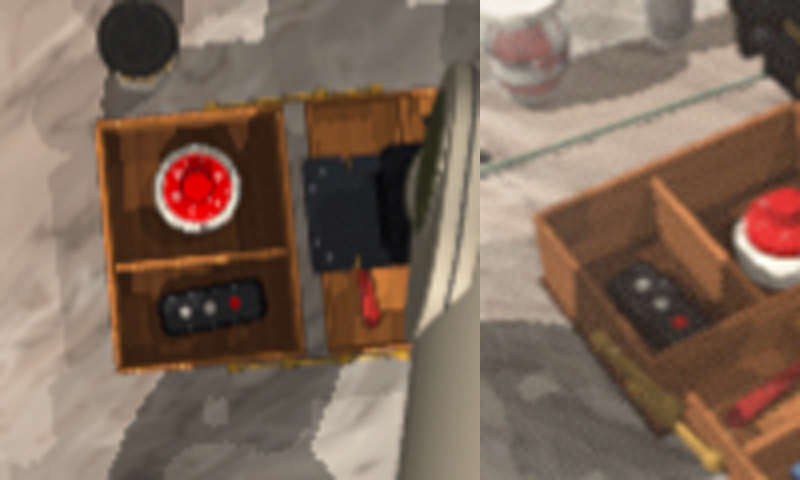

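The timer stands flat at the compartment centre (197,187 in the left crop). Next I grip the handle and swing the tray back.

Call:
jog_arm(
  series=[
    [[0.001,0.001,0.025,0,0,0,0.06],[0,0,0.03,0,0,0,0.06],[0,0,0.025,0,0,0,0.06],[0,0,0.008,0,0,0,0.06],[0,0,0,0,0,0,0.005],[0,0,0,0,0,0,0.005],[0,0,0,0,0,0,0.005],[0,0,0,0,0,0,0.005],[0,0,0,0,0,0,0.005],[0,0,0,0,0,0,0.005],[0,0,0,0,0,0,0.005],[0,0,0,0,0,0,0.005],[0,0,0,0,0,0,0.005]],
  ],
  grip_force=25,
)

```text
t: 24.85
eef_pos: [0.4965, -0.1868, 0.096]
ee_rot: [3.137, 0.112, 0.002]
contact_force: [1.7, -8.0, -1.6]
width: 0.0132
grasp_force: 25.0
```

Call:
jog_arm(
  series=[
    [[0,-0.005,-0.0122,0,0,0,0.005],[0,-0.0067,-0.0114,0,0,0,0.005],[0,-0.0083,-0.0103,0,0,0,0.005],[0,-0.0097,-0.009,0,0,0,0.005],[0,-0.0109,-0.0075,0,0,0,0.005],[0,-0.0118,-0.0059,0,0,0,0.005],[0,-0.0125,-0.0041,0,0,0,0.005],[0,-0.013,-0.0023,0,0,0,0.005],[0,0,0,0,0,0,0.005]],
  ],
)

```text
t: 25.6
eef_pos: [0.4907, -0.1035, 0.1589]
ee_rot: [-3.138, -0.121, -0.001]
contact_force: [-2.0, -0.0, 10.0]
width: 0.0131
grasp_force: 25.0
```

Call:
jog_arm(
  series=[
    [[0,-0.0132,-0.0004,0,0,0,0.005],[0,-0.0131,0.0015,0,0,0,0.005],[0,-0.0128,0.0033,0,0,0,0.005],[0,-0.0122,0.0051,0,0,0,0.005],[0,-0.0113,0.0068,0,0,0,0.005],[0,-0.0102,0.0084,0,0,0,0.005],[0,-0.006,0.0088,0,0,0,0.005],[0,-0.004,0.008,0,0,0,0.005],[0,0,0,0,0,0,0.005]],
  ],
)

```text
t: 26.35
eef_pos: [0.4845, -0.0215, 0.1152]
ee_rot: [-3.137, -0.119, -0.001]
contact_force: [4.9, 3.6, -1.7]
width: 0.0134
grasp_force: 25.0
```

Call:
jog_arm(
  series=[
    [[0,0,0,0,0,0,0.06],[0,0,0,0,0,0,0.06],[0,0,0,0,0,0,0.06],[0,0,0,0,0,0,0.06],[0,0,-0.02,0,0,0,0.06],[0,0,-0.03,0,0,0,0.06],[0,0,-0.03,0,0,0,0.07],[0,0,-0.03,0,0,0,0.087],[-0.0017,-0.0293,0,0,0,0,0.087],[-0.0017,-0.0293,0,0,0,0,0.087],[-0.0017,-0.0293,0,0,0,0,0.087],[-0.0017,-0.0293,0,0,0,0,0.087],[-0.0017,-0.0293,0,0,0,0,0.087],[-0.0017,-0.0293,0,0,0,0,0.087],[-0.0017,-0.0293,0,0,0,0,0.087],[-0.0017,-0.0293,0,0,0,0,0.087],[-0.0017,-0.0293,0,0,0,0,0.087],[0,0,0,0,0,0,0.087],[0,0,0,0,0,0,0.087]],
  ],
)

```text
t: 27.93
eef_pos: [0.4492, 0.2388, 0.2267]
ee_rot: [-3.139, -0.12, 0.001]
contact_force: [0.1, -0.1, 0.0]
width: 0.0871
grasp_force: 0.0
```

```bash
python3 -c "
from h import *
from plant import viewer,state
st=state();print(st['width'],st['eef_pos'],yaw(st),to(st,(.4502,.2404,.051)))
s=viewer.snapshot('scene');cv2.imwrite('pics/sc5.png',cv2.resize(s['image'][110:280,150:350][:,:,::-1],None,fx=3.5,fy=3.5,interpolation=2))"
```

```text
0.08705890325687515 [0.449237   0.23877153 0.22666315] 4.3697615018435965 [ 0.00118023 -0.00148386  0.1756631 ]
```

View pics/sc5.png

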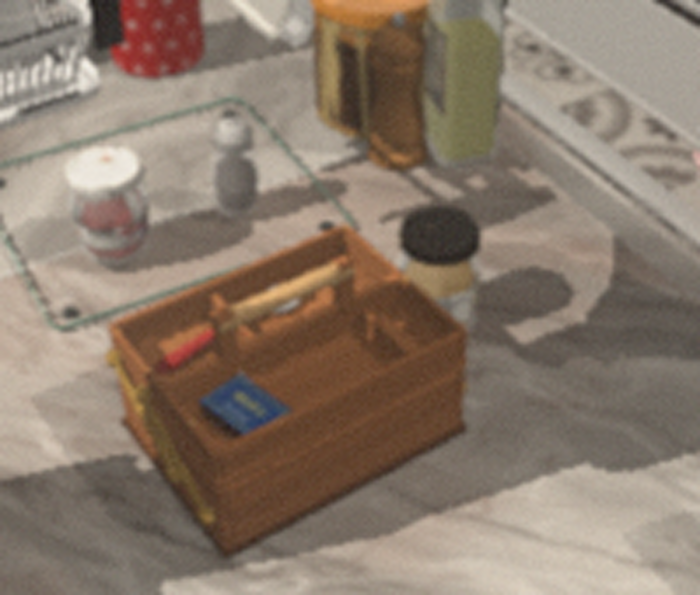

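Tray is shut, and both condiments still stand on the board. I'm fetching the jam now.

Call:
jog_arm(
  series=[
    [[0.001,-0.0015,0.025,0,0,0,0.087],[0,0,0.03,0,0,0,0.087],[0,0,0.03,0,0,0,0.087],[0,0,0.03,0,0,0,0.087],[0,0,0.03,0,0,0,0.087],[0,0,0.02,0,0,0,0.087],[0,0,0.01,0,0,0,0.087],[0,0,0,0,0,0,0.087],[0,0,0,0,0,0,0.055],[0,0,0,0,0,0,0.055],[0,0,0,0,0,0,0.055],[0,0,0,0,0,0,0.055],[0,0,0,0,0,0,0.055],[0,0,0,0,0,0,0.055]],
  ],
  grip_force=20,
)

```text
t: 29.15
eef_pos: [0.4516, 0.2392, 0.0527]
ee_rot: [-3.139, -0.115, -0.003]
contact_force: [-0.9, 0.5, 6.1]
width: 0.0632
grasp_force: 20.0
```

Call:
jog_arm(
  series=[
    [[0,0,-0.02,0,0,0,0.055],[0,0,-0.03,0,0,0,0.055],[0,0,-0.035,0,0,0,0.055],[0,0,-0.035,0,0,0,0.055],[0,0,-0.035,0,0,0,0.055],[0,0.015,-0.025,0,0,0,0.055],[-0.0018,0.031,0,0,0,0,0.055],[-0.0018,0.032,0,0,0,0,0.055],[-0.0018,0.032,0,0,0,0,0.055],[-0.0018,0.032,0,0,0,0,0.055],[-0.0018,0.032,0,0,0,0,0.055],[-0.0018,0.032,0,0,0,0,0.055],[-0.0018,0.032,0,0,0,0,0.055],[-0.0018,0.032,0,0,0,0,0.055],[-0.0018,0.032,0,0,0,0,0.055],[-0.0018,0.032,0,0,0,0,0.055],[-0.0018,0.032,0,0,0,0,0.055],[-0.0018,0.032,0,0,0,0,0.055],[-0.0018,0.032,0,0,0,0,0.055],[0,0.002,0,0,0,0,0.055]],
  ],
)

```text
t: 30.82
eef_pos: [0.4574, -0.2004, 0.231]
ee_rot: [3.138, 0.103, -0.003]
contact_force: [-1.2, -1.0, -2.8]
width: 0.0636
grasp_force: 20.0
```

Call:
jog_arm(
  series=[
    [[0,0,0.03,0,0,0,0.055],[0,0,0.03,0,0,0,0.055],[0,0,0.03,0,0,0,0.055],[0,0,0.03,0,0,0,0.055],[0,0,0.03,0,0,0,0.055],[0,0,0.023,0,0,0,0.055],[0,0,0.008,0,0,0,0.055],[0,0,0,0,0,0,0.055],[0,0,0,0,0,0,0.055]],
  ],
)

```text
t: 31.57
eef_pos: [0.4595, -0.1937, 0.0515]
ee_rot: [-3.139, -0.115, -0.0]
contact_force: [-0.1, -0.3, -3.0]
width: 0.0636
grasp_force: 20.0
```

Call:
jog_arm(
  series=[
    [[0,0,0.004,0,0,0,0.055],[0,0,0.002,0,0,0,0.055],[0,0,0.001,0,0,0,0.055],[0,0,0,0,0,0,0.055],[0,0,0,0,0,0,0.055]],
  ],
)

```text
t: 31.98
eef_pos: [0.4595, -0.1941, 0.0443]
ee_rot: [3.139, 0.114, 0.002]
contact_force: [-0.2, 0.1, -1.3]
width: 0.0638
grasp_force: 20.0
```

Call:
jog_arm(
  series=[
    [[0,0,0.0008,0,0,0,0.055],[0,0,0,0,0,0,0.087],[0,0,0,0,0,0,0.087],[0,0,0,0,0,0,0.087],[0,0,-0.025,0,0,0,0.087],[0,0,-0.035,0,0,0,0.087],[0,0,-0.035,0,0,0,0.087],[0,0,-0.035,0,0,0,0.087],[0,0,-0.04,0,0,0,0.08],[0.0099,-0.03,0,0,0,0,0.075],[0.0099,-0.03,0,0,0,0,0.07],[0.0099,-0.03,0,0,0,0,0.07],[0.0099,-0.03,0,0,0,0,0.07],[0.0099,-0.03,0,0,0,0,0.07],[0.0099,-0.03,0,0,0,0,0.07],[0.0099,-0.03,0,0,0,0,0.07],[0.0099,-0.03,0,0,0,0,0.07],[0.0099,-0.03,0,0,0,0,0.07]],
  ],
)

```text
t: 33.48
eef_pos: [0.5284, 0.0834, 0.2131]
ee_rot: [3.139, 0.114, 0.001]
contact_force: [1.4, -1.4, 1.1]
width: 0.0701
grasp_force: 0.0
```

Call:
jog_arm(
  series=[
    [[0.0099,-0.03,0,0,0,0,0.07],[0.0099,-0.03,0,0,0,0,0.07],[0.0099,-0.03,0,0,0,0,0.07],[0.0099,-0.03,0,0,0,0,0.07],[0.0099,-0.03,0,0,0,0,0.07],[0,0,0,0,0,0,0.07],[0,0,0,0,0,0,0.07]],
  ],
)

```text
t: 34.07
eef_pos: [0.5661, 0.2375, 0.2125]
ee_rot: [-3.138, -0.12, 0.002]
contact_force: [-0.0, -0.1, -0.2]
width: 0.0702
grasp_force: 0.0
```

```bash
python3 -c "
from h import *
from plant import state
st=state();print(st['t'],st['eef_pos'],yaw(st),to(st,(.5673,.2414,.037)))"
```

```text
34.0667 [0.56605873 0.23753041 0.21247049] 4.388236811621843 [ 0.00171846 -0.0035691   0.17547283]
```

Call:
jog_arm(
  series=[
    [[0.001,-0.003,0.025,0,0,0,0.07],[0,0,0.03,0,0,0,0.07],[0,0,0.03,0,0,0,0.07],[0,0,0.03,0,0,0,0.07],[0,0,0.03,0,0,0,0.07],[0,0,0.02,0,0,0,0.07],[0,0,0.01,0,0,0,0.07],[0,0,0,0,0,0,0.07],[0,0,0,0,0,0,0.035],[0,0,0,0,0,0,0.035],[0,0,0,0,0,0,0.035],[0,0,0,0,0,0,0.035],[0,0,0,0,0,0,0.035],[0,0,0,0,0,0,0.035],[0,0,0,0,0,0,0.035]],
  ],
  grip_force=15,
)

```text
t: 35.32
eef_pos: [0.5681, 0.2385, 0.0387]
ee_rot: [-3.139, -0.115, -0.002]
contact_force: [0.5, 0.0, 4.2]
width: 0.0407
grasp_force: 15.1
```

Call:
jog_arm(
  series=[
    [[0,0,-0.02,0,0,0,0.035],[0,0,-0.03,0,0,0,0.035],[0,0,-0.035,0,0,0,0.035],[0,0,-0.035,0,0,0,0.035],[0,0,-0.035,0,0,0,0.035],[0,0.015,-0.025,0,0,0,0.035],[-0.0019,0.031,0,0,0,0,0.035],[-0.0019,0.032,0,0,0,0,0.035],[-0.0019,0.032,0,0,0,0,0.035],[-0.0019,0.032,0,0,0,0,0.035],[-0.0019,0.032,0,0,0,0,0.035],[-0.0019,0.032,0,0,0,0,0.035],[-0.0019,0.032,0,0,0,0,0.035],[-0.0019,0.032,0,0,0,0,0.035],[-0.0019,0.032,0,0,0,0,0.035],[-0.0019,0.032,0,0,0,0,0.035],[-0.0019,0.032,0,0,0,0,0.035],[-0.0019,0.032,0,0,0,0,0.035],[-0.0019,0.032,0,0,0,0,0.035],[0,0.002,0,0,0,0,0.035]],
  ],
)

```text
t: 36.98
eef_pos: [0.5728, -0.2024, 0.2171]
ee_rot: [3.137, 0.101, -0.003]
contact_force: [-0.4, -1.6, -2.4]
width: 0.0415
grasp_force: 15.0
```

Call:
jog_arm(
  series=[
    [[0,0,0.03,0,0,0,0.035],[0,0,0.03,0,0,0,0.035],[0,0,0.03,0,0,0,0.035],[0,0,0.03,0,0,0,0.035],[0,0,0.03,0,0,0,0.035],[0,0,0.023,0,0,0,0.035],[0,0,0.01,0,0,0,0.035],[0,0,0,0,0,0,0.035],[0,0,0,0,0,0,0.035]],
  ],
)

```text
t: 37.73
eef_pos: [0.5747, -0.1942, 0.0356]
ee_rot: [-3.139, -0.115, -0.0]
contact_force: [0.2, 0.1, 0.4]
width: 0.041
grasp_force: 15.0
```

Call:
jog_arm(
  series=[
    [[0,0,0.003,0,0,0,0.035],[0,0,0.0015,0,0,0,0.035],[0,0,0,0,0,0,0.035],[0,0,0,0,0,0,0.035]],
  ],
)

```text
t: 38.07
eef_pos: [0.5747, -0.1946, 0.0312]
ee_rot: [3.139, 0.114, 0.001]
contact_force: [0.1, 0.3, -1.0]
width: 0.0408
grasp_force: 15.0
```

Call:
jog_arm(
  series=[
    [[0,0,0.001,0,0,0,0.035],[0,0,0,0,0,0,0.035],[0,0,0,0,0,0,0.035]],
  ],
)

```text
t: 38.32
eef_pos: [0.575, -0.1945, 0.0302]
ee_rot: [3.139, 0.115, 0.002]
contact_force: [1.5, 0.5, 3.9]
width: 0.0408
grasp_force: 15.1
```

Contact made. Releasing, rising and clearing the view.

Call:
jog_arm(
  series=[
    [[0,0,0,0,0,0,0.07],[0,0,0,0,0,0,0.07],[0,0,0,0,0,0,0.07],[0,0,0,0,0,0,0.07],[0,0,-0.025,0,0,0,0.07],[0,0,-0.035,0,0,0,0.07],[0,0,-0.035,0,0,0,0.07],[0,0,-0.035,0,0,0,0.07],[0,0,-0.04,0,0,0,0.07],[0,0,-0.03,0,0,0,0.07],[-0.02,0.03,0,0,0,0,0.07],[-0.02,0.03,0,0,0,0,0.07],[-0.02,0.03,0,0,0,0,0.07],[-0.02,0.03,0,0,0,0,0.07],[-0.02,0.03,0,0,0,0,0.07],[-0.02,0.03,0,0,0,0,0.07],[-0.02,0.03,0,0,0,0,0.07],[-0.02,0.03,0,0,0,0,0.07],[0,0,0,0,0,0,0.07],[0,0,0,0,0,0,0.07]],
  ],
)

```text
t: 39.98
eef_pos: [0.4302, -0.4475, 0.2288]
ee_rot: [-3.139, -0.107, 0.002]
contact_force: [0.4, 0.7, -0.1]
width: 0.0701
grasp_force: 0.0
```

```bash
python3 -c "
from h import *
from plant import viewer,state
print(state()['eef_pos'],state()['contact_force'])
a=pickle.load(open('pics/top0.pkl','rb'));b=viewer.snapshot('top')
c=lambda s:cv2.resize(s['image'][150:260,215:375][:,:,::-1],None,fx=2.45,fy=2.45,interpolation=2)
e=viewer.snapshot('scene');g=pickle.load(open('pics/scene0.pkl','rb'))
d=lambda s:cv2.resize(s['image'][150:350,170:350][:,:,::-1],(392,300),interpolation=2)
cv2.imwrite('pics/fin.png',np.vstack([np.hstack([c(a),c(b)]),np.hstack([d(g),d(e)])]))"
```

```text
[ 0.43020052 -0.44754825  0.2288263 ] [ 0.35884123  0.72153043 -0.05454631]
```

View pics/fin.png

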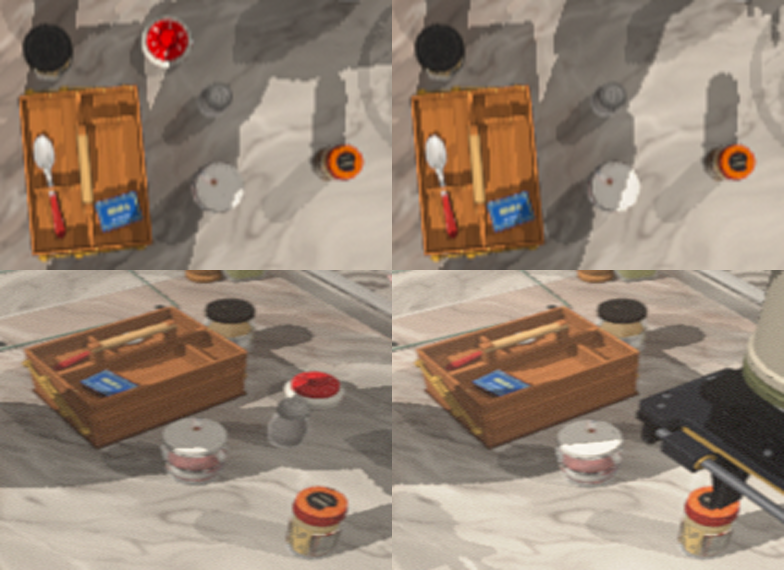

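Before and after match: jam at (219,187) vs (223,187) and pepper at (216,98) vs (217,97), both within about 5 mm. The tray is shut and everything is upright.

```bash
python3 -c "
from plant import robot
print(robot.job_done())"
```

```text
the job is handed in; nothing more can be done
None
```

The timer is in the lower compartment, the tray is shut, jam and pepper are back within about 5 mm of their spots by camera, and the job was handed in at about 40 s; no verdict was shown.

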